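# File the washed boards by size

### The arm

A 7-joint arm with a two-finger parallel gripper is mounted at the origin on the work surface. World frame = base frame: x ahead of the robot, y to its left, z up, the work surface at z = 0. Lengths are in m, angles in rad, forces in N, time in s.
With the tool pointing down it reaches from about 0.35 to 0.9 m from the base axis. Payload 8.1 kg.
Tool frame: the origin (TCP) lies midway between the tips of the shut fingers; the grasp point (between the pads) lies 19 mm behind it; z points along the fingers, y is the line along which they close (so a half turn about z gives the same grasp; the last joint's range is limited). The gripper opens to 92 mm and grips with 3 to 60 N. Pads are 19 mm wide; open, the fingers measure 130 mm over their backs; the gripper's body (75 mm by 190 mm) begins 47 mm behind the grasp point.
Start: joints at [1.022, 0.434, 0.025, 1.573, -0.012, 1.134, -0.075], TCP at [0.269, -0.564, 0.227] pointing down, gripper open.
Joint ranges: [-2.62, 2.62], [-0.44, 2.09], [-1.27, 1.32], [0.08, 2.57], [-1.32, 4.46], [0.12, 2], [-2.74, 2.74]. Speed limits (rad/s): [2.22, 2.22, 3.01, 3.01, 3.14, 3.14, 3.14].

### API

Orientations are given as a rotation vector (axis times angle).
In Python, from cell import readout, get_image, calibration, ticket gives the robot as it stands. The module is installed in compiled form; this text tells all that it offers.
- The arm moves only by the tool move_arm, never from a script. Its argument "series" is a list of rows, each a list of 6 numbers: the shift along the world's x, y, z as a fraction of full scale, then the turn, a rotation vector about the world's x, y, z as a fraction of full scale. A call has 1 to 5 rows; each row is the pose to reach, as a shift and turn from the pose commanded when the call began; what a row does not reach only later rows make up. Full scale, the value 1, is 0.75 m for a shift and 60 degrees for a turn. A row lasts 1/10 s, in which the tool goes at most 50 mm and 8.59 degrees, less where a joint would pass 70% of its speed; a pose out of reach is approached as far as the arm can. A call with a number of a shift or a turn outside -1 to 1 is refused whole. A call with a gripper value outside its range is refused whole. "claw" is the opening, from -1 (shut) to 1 (fully open), so that 0 is half open, set as the call begins (left out, the last holds). The fingers move at their own pace and stop on an object; "squeeze" is the grip in N (left out, the last holds). Time passes only in rows, so rows that repeat a pose let the fingers close. It gives the time, the measured TCP pose, the force, the opening and the grip force at its end, in the units of the state.
- readout.observe(): the state, without advancing time (a new reading comes with each control period).
- get_image(name): name is "scene" or "top" or "wrist"; returns (picture, depth): 480x640x3 uint8, red, green, blue; 480x640 float32, m along the optical axis (not along the pixel's ray), 0 where there is no reading.
- calibration(name): a dict with "fx", "fy", "cx", "cy" (pixels), "view" (4x4, takes a point from world to camera coordinates); the wrist camera has in their place "mount" (4x4, takes a point from camera to tool coordinates, whose origin is the TCP and whose axes are the flange's). Camera axes: x right, y down, z forward; pixel columns grow to the right and rows downward; lengths in m; the calibration is good to about 2 mm. The wrist camera is an equidistant fisheye: a pixel r from the principal point sees the ray r / f radians off the axis. A picture is of the moment at which its call begins: read the wrist's pose just before it. calibration takes no time and is no camera call.
- ticket.sign_off(): hands the job in; it is judged then, once.
The state is a dict: "clock": time; "joints": joint angles; "dq": joint speeds; "joint_efforts": joint torques, N m; "position": TCP position; "ee_rot": TCP orientation; "force": force on the tool from outside, world axes, zero at the start; "ft_torque": the same for the moment, N m; "width": opening from 0.0 (shut) to 1.0 (fully open); "gripper_force": force on a finger pad.
Only numpy, scipy, OpenCV 4.12 (cv2) and the standard library are available. Lean on these libraries where they do the work, as an engineer would, in place of code of your own. Each camera call takes 0.05 s, during which the arm holds its last target. There are 200 camera calls.

### The job

File the washed circuit boards in the board rack, each upright and fully down in a slot of its own: full-size (wide) boards in the long slots, half-size (narrow) boards in the short slots. Lift every board hanging on the drip bar up and off its peg and file it, and also put right the half-size board that was misfiled in a long slot. Leave the solder spool, the flux tin and the screwdriver where they are.

Things in the scene. Friction and masses are not known exactly. Their poses are not given: they have to be found in the camera images.
- board1: Full-size board in a flat black carrier, 80 mm wide (y), 134 tall (z), 10 thick (x), about 150 g, front and back alike. Origin: centre of its bottom edge. In its middle a window 26 mm wide, z 66 to 94 mm; above it a solid grip panel, z 94 to 134. At first it hangs by the window on one of the pegs, origin 45 mm above the bench. May be absent.
- board2: Full-size board in a flat black carrier, 80 mm wide (y), 134 tall (z), 10 thick (x), about 150 g, front and back alike. Origin: centre of its bottom edge. In its middle a window 26 mm wide, z 66 to 94 mm; above it a solid grip panel, z 94 to 134. At first it hangs by the window on one of the pegs, origin 45 mm above the bench. May be absent.
- board3: Full-size board in a flat black carrier, 80 mm wide (y), 134 tall (z), 10 thick (x), about 150 g, front and back alike. Origin: centre of its bottom edge. In its middle a window 26 mm wide, z 66 to 94 mm; above it a solid grip panel, z 94 to 134. At first it hangs by the window on one of the pegs, origin 45 mm above the bench. May be absent.
- board4: Half-size board in a flat black carrier, 56 mm wide (y), 134 tall (z), 10 thick (x), about 110 g, front and back alike. Origin: centre of its bottom edge. In its middle a window 26 mm wide, z 66 to 94 mm; above it a solid grip panel, z 94 to 134. At first it hangs by the window on one of the pegs, origin 45 mm above the bench. May be absent.
- board5: Half-size board in a flat black carrier, 56 mm wide (y), 134 tall (z), 10 thick (x), about 110 g, front and back alike. Origin: centre of its bottom edge. In its middle a window 26 mm wide, z 66 to 94 mm; above it a solid grip panel, z 94 to 134. At first it hangs by the window on one of the pegs, origin 45 mm above the bench. May be absent.
- board6: Half-size board in a flat black carrier, 56 mm wide (y), 134 tall (z), 10 thick (x), about 110 g, front and back alike. Origin: centre of its bottom edge. In its middle a window 26 mm wide, z 66 to 94 mm; above it a solid grip panel, z 94 to 134. At first it stands misfiled in long slot 2 of the rack.
- bar: Fixed drip bar: a beam 500 mm long on two posts, with five pegs on its -x side. Origin: on the bench under the beam's middle; y along the beam, z up. Beam front face at x=-10 mm, top 133 mm above the bench. A board hangs at about x=-50 mm. To come off it is raised 11 to 19 mm (best 15; higher, the window's lower edge meets the peg) and drawn 65 mm or more along -x, past the peg's upturned end.
- peg1 (a point): Peg 1, at y=-200 mm on the bar: the point on its axis where a board hangs (135 mm above the bench, bar x=-50 mm). Steel, 8 mm thick, level along the bar's x from the beam to x=-88 mm; there it turns up, ending at x=-94 mm with its top 149 mm above the bench. Axes as the bar's.
- peg2 (a point): Peg 2, at y=-100 mm on the bar: the point on its axis where a board hangs (135 mm above the bench, bar x=-50 mm). Steel, 8 mm thick, level along the bar's x from the beam to x=-88 mm; there it turns up, ending at x=-94 mm with its top 149 mm above the bench. Axes as the bar's.
- peg3 (a point): Peg 3, at y=0 mm on the bar: the point on its axis where a board hangs (135 mm above the bench, bar x=-50 mm). Steel, 8 mm thick, level along the bar's x from the beam to x=-88 mm; there it turns up, ending at x=-94 mm with its top 149 mm above the bench. Axes as the bar's.
- peg4 (a point): Peg 4, at y=100 mm on the bar: the point on its axis where a board hangs (135 mm above the bench, bar x=-50 mm). Steel, 8 mm thick, level along the bar's x from the beam to x=-88 mm; there it turns up, ending at x=-94 mm with its top 149 mm above the bench. Axes as the bar's.
- peg5 (a point): Peg 5, at y=200 mm on the bar: the point on its axis where a board hangs (135 mm above the bench, bar x=-50 mm). Steel, 8 mm thick, level along the bar's x from the beam to x=-88 mm; there it turns up, ending at x=-94 mm with its top 149 mm above the bench. Axes as the bar's.
- rack: Loose black and grey board rack, 166 (x) x 172 (y) x 55 mm high, 0.9 kg. Origin: centre of its underside; z up. Two columns of three slots, pitch 50 mm in x: long slots (90 mm) at y=+37 mm, short slots (67 mm) at y=-48.5 mm. Slots run along y, 16 mm wide (x), 40 deep, floor 12 mm above the bench. Divider tops 52, column walls 55 mm above the bench.
- wide_slot1 (a point): Centre of the floor of full-size (long, 90 mm) slot 1 of the rack, x = -50 mm in the rack's frame; axes as the rack's. A board seated there has its origin here (within the slot's play).
- wide_slot2 (a point): Centre of the floor of full-size (long, 90 mm) slot 2 of the rack, x = 0 mm in the rack's frame; axes as the rack's. A board seated there has its origin here (within the slot's play).
- wide_slot3 (a point): Centre of the floor of full-size (long, 90 mm) slot 3 of the rack, x = 50 mm in the rack's frame; axes as the rack's. A board seated there has its origin here (within the slot's play).
- narrow_slot1 (a point): Centre of the floor of half-size (short, 67 mm) slot 1 of the rack, x = -50 mm in the rack's frame; axes as the rack's. A board seated there has its origin here (within the slot's play).
- narrow_slot2 (a point): Centre of the floor of half-size (short, 67 mm) slot 2 of the rack, x = 0 mm in the rack's frame; axes as the rack's. A board seated there has its origin here (within the slot's play).
- narrow_slot3 (a point): Centre of the floor of half-size (short, 67 mm) slot 3 of the rack, x = 50 mm in the rack's frame; axes as the rack's. A board seated there has its origin here (within the slot's play).
- spool: Bystander: blue solder-wire spool standing on end, 60 mm diameter, 50 mm high; origin at its underside's centre.
- tin: Bystander: open flux tin, 72 mm diameter, 38 mm high; origin at its underside's centre.
- driver: Bystander: screwdriver lying on the bench; origin under its middle.

How it is judged:
At the end, for the whole second after the job is handed in: Every board present is at rest in the rack in a slot of its size: bottom edge on the slot floor (6 to 19 mm above the rack's underside), within 11 mm of its column's middle line and 66 mm of the rack's middle, leaning under 0.26 rad; the rack is flat on the bench (z of board1 in the frame of rack between 0.006 and 0.019 m and y of board1 in the frame of rack between 0.026 and 0.048 m and x of board1 in the frame of rack between -0.066 and 0.066 m and angle between each of board1, board2, board3, board4, board5, board6's own z axis and vertical below 0.26 rad and linear speed of each of board1, board2, board3, board4, board5, board6 below 0.02 m/s and z of board2 in the frame of rack between 0.006 and 0.019 m and y of board2 in the frame of rack between 0.026 and 0.048 m and x of board2 in the frame of rack between -0.066 and 0.066 m and z of board3 in the frame of rack between 0.006 and 0.019 m and y of board3 in the frame of rack between 0.026 and 0.048 m and x of board3 in the frame of rack between -0.066 and 0.066 m and z of board4 in the frame of rack between 0.006 and 0.019 m and y of board4 in the frame of rack between -0.0595 and -0.0375 m and x of board4 in the frame of rack between -0.066 and 0.066 m and z of board5 in the frame of rack between 0.006 and 0.019 m and y of board5 in the frame of rack between -0.0595 and -0.0375 m and x of board5 in the frame of rack between -0.066 and 0.066 m and z of board6 in the frame of rack between 0.006 and 0.019 m and y of board6 in the frame of rack between -0.0595 and -0.0375 m and x of board6 in the frame of rack between -0.066 and 0.066 m and angle between rack's own z axis and vertical below 0.05 rad and height (world z) of rack below 0.01 m); the robot touches nothing.
It fails at once if the solder spool is moved by more than 30 mm (distance of spool from where it was at the start of the episode above 0.03 m).
It fails at once if the flux tin is moved by more than 30 mm (distance of tin from where it was at the start of the episode above 0.03 m).
It fails at once if the screwdriver is moved by more than 30 mm (distance of driver from where it was at the start of the episode above 0.03 m).
Of board1, board2, board3, board4, board5 only 4 to 5 are there at a start; the rules pass over those that are not, and their reading is None.
At some moment in a run one of rack may be knocked a few centimetres aside while the robot is not near it.
It also fails if it takes over 208 s, if anything falls off the work surface, if the arm or the gripper's body presses on something with over 40 N, if the wrist force passes 120 N, or if a joint passes its speed limit or range.

## Working session

There is one attempt and no reset: what is moved stays moved. The work goes in short steps, Python scripts to look and compute and a tool call to move; the robot and the scene stay as the last step left them, time stands still between calls to the robot, and variables do not carry over. Pictures are saved under pics/ and viewed, at most 14 in all, crops included, and the job is handed in when it is done.

Besides the shell and the picture viewer there is one more tool, called after "Call:" as name([rows], argument=value, ...), one row to a line, values as JSON. move_arm: Moves the arm, as the interface text tells. Shift numbers are shares of 0.75 m and turn numbers shares of 60 degrees, none past 1 either way. Its arguments: {"type":"object","properties":{"series":{"type":"array"},"claw":{"type":"number"},"squeeze":{"type":"number"}},"required":["series"]}

```bash
mkdir -p pics; cat > h.py <<'E'
import numpy as np, cv2
from cell import readout, get_image, calibration, ticket
def snap(n,f):
    p,d=get_image(n); cv2.imwrite(f'pics/{f}.png',p[:,:,::-1]); np.save(f'pics/{f}.npy',d); return p,d
def cloud(n,d):
    c=calibration(n); v,u=np.mgrid[:480,:640]
    P=np.stack([(u-c['cx'])/c['fx']*d,(v-c['cy'])/c['fy']*d,d],-1)
    V=np.linalg.inv(np.array(c['view'])); W=P@V[:3,:3].T+V[:3,3]; W[d==0]=np.nan; return W
E
python3 - <<'E'
from h import *
np.set_printoptions(precision=4,suppress=True)
print(readout.observe())
for n in('scene','top'):
    snap(n,n+'0'); c=calibration(n); print(n,np.linalg.inv(np.array(c['view'])),c['fx'])
print(calibration('wrist'))
E
```

```text
{'clock': 0.0, 'joints': array([ 1.0224,  0.4352,  0.025 ,  1.5741, -0.0116,  1.134 , -0.0751]), 'dq': array([ 0.0022, -0.    , -0.0012,  0.0021, -0.0012, -0.001 , -0.0011]), 'joint_efforts': array([  0.0009, -66.7841,   0.9855, -31.4461,  -0.0606,   0.0428,
         0.0002]), 'position': array([ 0.2692, -0.5635,  0.2259]), 'ee_rot': array([-3.0624, -0.6941,  0.0008]), 'force': array([ 0.5201,  0.2888, -1.0785]), 'ft_torque': array([ 0.0485, -0.0454, -0.0335]), 'gripper_force': 0.0, 'width': 0.9975390084521596}
scene [[ 0.0111  0.6    -0.7999  1.5512]
 [ 0.9997  0.0119  0.0228 -0.0475]
 [ 0.0232 -0.7999 -0.5997  0.8221]
 [ 0.      0.      0.      1.    ]] 533.4297458500678
top [[-0.0003 -0.9821  0.1886  0.4083]
 [-0.9997 -0.0041 -0.0229  0.0048]
 [ 0.0232 -0.1885 -0.9818  1.2736]
 [ 0.      0.      0.      1.    ]] 496.2384915306276
{'fx': 371.64829954431775, 'fy': 371.64829954431775, 'cx': 322.4959596158985, 'cy': 235.46619767685593, 'mount': array([[-0.0008, -0.9617, -0.274 ,  0.0735],
       [ 1.    , -0.001 ,  0.0007, -0.0007],
       [-0.0009, -0.274 ,  0.9617, -0.1592],
       [ 0.    ,  0.    ,  0.    ,  1.    ]])}
```

View pics/top0.png

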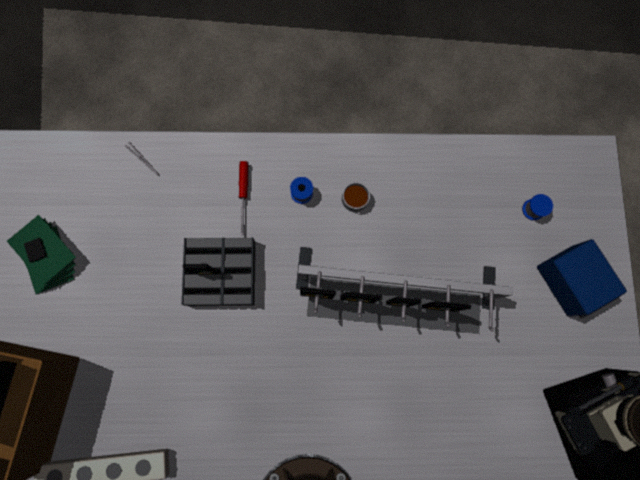

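View pics/scene0.png

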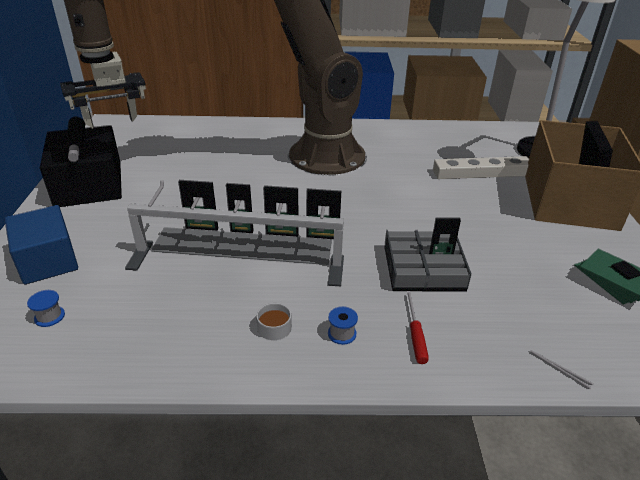

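The four hanging boards sit on pegs 5, 4, 3 and 2, at top-view pixels (318,293), (361,297), (404,301) and (447,306). By width they look wide, wide, narrow, wide. Peg 1 (491,310) is empty. The rack is at about (219,272), with board6 in its left (+y) column.

```bash
cat >> h.py <<'E'
def rackfit(W,rough,r=0.14):
    # rack top points -> min-area rect
    m=(abs(W[...,2]-0.053)<0.006)&(np.hypot(W[...,0]-rough[0],W[...,1]-rough[1])<r)
    m=cv2.morphologyEx(m.astype(np.uint8),cv2.MORPH_OPEN,np.ones((2,2)))>0
    p=W[m][:,:2].astype(np.float32)*1000
    return cv2.minAreaRect(p),len(p)
E
python3 - <<'E'
from h import *
np.set_printoptions(precision=4,suppress=True)
for n in('top','scene'):
    d=np.load(f'pics/{n}0.npy'); W=cloud(n,d)
    if n=='top': rough=W[275,235]; print('rough',rough)
    print(n,'rack',rackfit(W,rough))
    m=(abs(W[...,2]-0.133)<0.006)&(W[...,0]>0.45)&(W[...,0]<0.75)&(abs(W[...,1]+.25)<.35)
    p=W[m][:,:2].astype(np.float32)*1000; print('beam',cv2.minAreaRect(p),len(p))
    m=(W[...,2]>0.160)&(W[...,2]<0.19)&(W[...,0]>0.4)&(W[...,0]<0.7)&(W[...,1]<.1)&(W[...,1]>-.5)
    k,l,s,c=cv2.connectedComponentsWithStats(m.astype(np.uint8))
    for i in range(1,k):
        if s[i,4]>15:
            q=W[l==i]; print(s[i],q.mean(0),np.percentile(q,[1,99],axis=0).ravel(),cv2.minAreaRect(q[:,:2].astype(np.float32)*1000))
    m=(W[...,2]>0.12)&(W[...,2]<0.165)&(np.hypot(W[...,0]-rough[0],W[...,1]-rough[1])<.12)
    q=W[m]; print('b6',len(q),q.mean(0),np.percentile(q,[1,99],axis=0))
E
python3 - <<'E'
import cv2
a=cv2.imread('pics/top0.png')[225:345,170:520]; cv2.imwrite('pics/c1.png',cv2.resize(a,(800,274),interpolation=cv2.INTER_CUBIC))
E
```

```text
rough [0.5549 0.1792 0.0515]
top rack (((565.5263061523438, 219.8333740234375), (162.85934448242188, 171.14501953125), 1.8424930572509766), 3137)
beam ((496.75360107421875, -221.89198303222656), (499.6131591796875, 98.96112823486328), 84.40313720703125) 2208
[300 287  36   9 192] [ 0.505  -0.0214  0.1773] [ 0.4972 -0.0598  0.162   0.5136  0.0174  0.183 ] ((505.44683837890625, -21.544788360595703), (79.0657730102539, 10.244916915893555), 84.2540283203125)
[345 292  36   8 186] [ 0.4949 -0.1206  0.1777] [ 0.4873 -0.159   0.1617  0.5026 -0.0819  0.1836] ((495.43731689453125, -120.51155853271484), (78.56664276123047, 10.25976848602295), 84.05305480957031)
[394 297  27   7 138] [ 0.4849 -0.2189  0.1773] [ 0.4786 -0.2473  0.1627  0.4919 -0.1925  0.1829] ((485.1628723144531, -220.08718872070312), (55.49577713012695, 10.09998893737793), 84.0629653930664)
[433 301  38   9 192] [ 0.4746 -0.3181  0.1774] [ 0.4664 -0.3574  0.1622  0.4831 -0.2805  0.1834] ((474.88580322265625, -319.3434143066406), (79.08186340332031, 10.211747169494629), 83.68157196044922)
b6 154 [0.5636 0.2565 0.1409] [[0.5594 0
[... 452 characters left out ...]
, 81.16446685791016)
[226 183  25  11 239] [ 0.4887 -0.2198  0.1723] [ 0.4797 -0.2474  0.1602  0.4963 -0.1923  0.1823] ((487.4288635253906, -219.80740356445312), (56.2927131652832, 16.106542587280273), 86.26148986816406)
[263 185  35  13 334] [ 0.4991 -0.1209  0.1727] [ 0.4886 -0.1602  0.1604  0.5063 -0.082   0.182 ] ((496.4876403808594, -120.91929626464844), (79.5969467163086, 16.894786834716797), 83.90158081054688)
[306 188  35  13 341] [ 0.5092 -0.022   0.1724] [ 0.4977 -0.0613  0.1602  0.517   0.0169  0.1829] ((507.7273864746094, -21.806598663330078), (79.44512176513672, 17.753765106201172), 83.45861053466797)
b6 314 [0.5686 0.2569 0.1364] [[0.5594 0.2306 0.1203]
 [0.5742 0.2861 0.1494]]
```

View pics/c1.png

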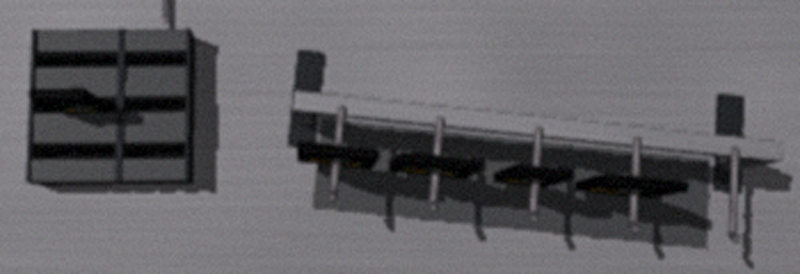

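The crop confirms that the long slots are on the left (+y) and that board6 sits in the middle long slot. The measurements fit the given sizes: wide boards about 79 mm, the narrow one 55 mm, tops at 0.179 m, peg pitch 100 mm. The bar's yaw is -5.8° and the rack's about +1.8°.

Call:
move_arm([
  [0.275,0.327,0.04,0,0,0.978],
  [0.275,0.327,0.04,0,0,0.978],
  [0.275,0.327,0.04,0,0,0.978],
  [0.275,0.327,0.04,0,0,0.978],
  [0.275,0.327,0.04,0,0,0.978],
], claw=-0.35, squeeze=25)

```text
clock: 0.6
position: [0.4305, -0.3717, 0.2501]
ee_rot: [-2.591, -1.776, 0.0]
force: [1.0, -0.6, -0.4]
width: 0.617
gripper_force: 0.0
```

```bash
cat >> h.py <<'E'
from scipy.spatial.transform import Rotation as R
def rel(x,y,z,yaw):
    s=readout.observe(); p=s['position']; M=R.from_rotvec(s['ee_rot']).as_matrix()
    a=np.degrees(np.arctan2(M[1,1],M[0,1])); t=(yaw-a+90)%180-90
    Z=M[:,2]; e=np.cross(Z,[0,0,-1]); e=np.degrees(e)
    print('t %.2f pos'%s['clock'],p.round(4),'closing yaw %.2f tilt'%((a+90)%180-90),Z.round(4),'F',s['force'].round(1),'w %.3f g %.1f'%(s['width'],s['gripper_force']))
    print('REL',((np.array([x,y,z])-p)/.75).round(4),'turn',np.round([e[0]/60,e[1]/60,t/60],4))
E
python3 -c "
from h import *
rel(.4748,-.3185,.25,-5.8)"
```

```text
t 0.60 pos [ 0.4305 -0.3717  0.2501] closing yaw -21.15 tilt [-3.e-04  1.e-04 -1.e+00] F [ 1.  -0.6 -0.4] w 0.617 g 0.0
REL [ 0.0591  0.0709 -0.0001] turn [-1.000e-04 -3.000e-04  2.558e-01]
```

Call:
move_arm([
  [0.059,0.071,0,0,0,0.256],
  [0.059,0.071,0,0,0,0.256],
  [0.059,0.071,0,0,0,0.256],
  [0.059,0.071,0,0,0,0.256],
])

```text
clock: 1.0
position: [0.4735, -0.3205, 0.2497]
ee_rot: [-2.338, -2.097, 0.001]
force: [1.0, -0.2, 0.2]
width: 0.329
gripper_force: 0.0
```

```bash
python3 -c "
from h import *
rel(.4748,-.3185,.145,-5.8)
snap('wrist','w1')"
```

```text
t 1.00 pos [ 0.4735 -0.3205  0.2497] closing yaw -6.23 tilt [-0.001 -0.    -1.   ] F [ 1.  -0.2  0.2] w 0.329 g 0.0
REL [ 0.0018  0.0027 -0.1395] turn [ 0.     -0.0009  0.0072]
```

View pics/w1.png

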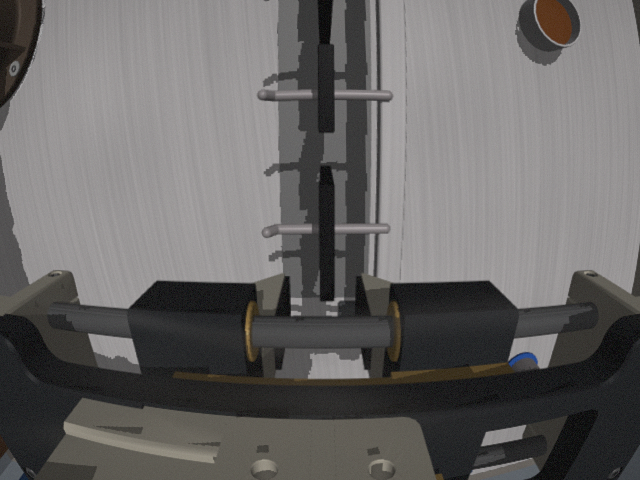

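The board on peg 2 appears at (327,232), centred between the fingers at u≈323 to within 2 mm. The peg upturns are to its left, at (268,232). I'll descend.

Call:
move_arm([
  [0.002,0.003,-0.07,0,0,0.007],
  [0.002,0.003,-0.11,0,0,0.007],
  [0.002,0.003,-0.139,0,0,0.007],
  [0.002,0.003,-0.139,0,0,0.007],
])

```text
clock: 1.45
position: [0.4721, -0.3187, 0.1427]
ee_rot: [-2.33, -2.099, 0.004]
force: [-0.9, 0.1, 0.7]
width: 0.321
gripper_force: 0.0
```

Call:
move_arm([
  [0,0,0,0,0,0],
  [0,0,0,0,0,0],
  [0,0,0,0,0,0],
  [0,0,0,0,0,0],
  [0,0,0,0,0,0],
], claw=-1)

```text
clock: 1.95
position: [0.4761, -0.3186, 0.1471]
ee_rot: [2.328, 2.106, 0.001]
force: [-0.9, 0.0, 6.2]
width: 0.108
gripper_force: 25.0
```

```bash
python3 -c "
from h import *
rel(.4748,-.3185,.145,-5.8)
p,d=snap('scene','s1');cv2.imwrite('pics/s1c.png',cv2.resize(p[120:270,100:400,::-1],(800,400)))"
```

```text
t 1.95 pos [ 0.4761 -0.3186  0.1471] closing yaw -5.73 tilt [ 0.0019 -0.0016 -1.    ] F [-0.9  0.   6.2] w 0.108 g 25.0
REL [-0.0017  0.0002 -0.0028] turn [ 0.0015  0.0018 -0.0011]
```

View pics/s1c.png

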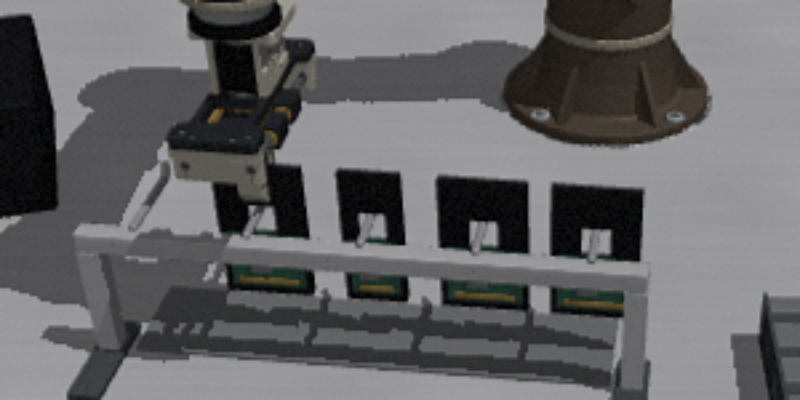

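The fingers hold the panel at the left (peg 2) board, crop (255,185), and the 9.9 mm opening fits the board. I'll lift it 15 mm and draw it off.

Call:
move_arm([
  [0,0,0.01,0,0,0],
  [0,0,0.02,0,0,0],
  [0,0,0.02,0,0,0],
  [0,0,0.02,0,0,0],
], squeeze=40)

```text
clock: 2.4
position: [0.4755, -0.3179, 0.161]
ee_rot: [2.329, 2.108, 0.0]
force: [-0.3, -0.2, -1.3]
width: 0.104
gripper_force: 40.0
```

```bash
python3 -c "
from h import *
rel(.4748,-.3185,.160,-5.8)"
```

```text
t 2.40 pos [ 0.4755 -0.3179  0.161 ] closing yaw -5.71 tilt [ 4.e-04 -2.e-04 -1.e+00] F [-0.3 -0.2 -1.3] w 0.104 g 40.0
REL [-0.0009 -0.0007 -0.0014] turn [ 0.0002  0.0004 -0.0015]
```

Call:
move_arm([
  [-0.04,0.004,0,0,0,0],
  [-0.08,0.008,0,0,0,0],
  [-0.11,0.011,0,0,0,0],
  [-0.11,0.011,0,0,0,0],
  [-0.11,0.011,0.05,0,0,0],
])

```text
clock: 2.9
position: [0.3899, -0.3084, 0.195]
ee_rot: [-2.324, -2.102, 0.003]
force: [1.2, -0.8, -1.4]
width: 0.1
gripper_force: 40.0
```

Call:
move_arm([
  [0,0.02,0.06,0,0,0.02],
  [0,0.08,0.11,0,0,0.04],
  [0.01,0.14,0.12,0,0,0.06],
  [0.02,0.2,0.12,0,0,0.08],
  [0.03,0.26,0.12,0,0,0.1],
])

```text
clock: 3.4
position: [0.4162, -0.1124, 0.2891]
ee_rot: [2.213, 2.227, 0.002]
force: [1.5, 0.1, -1.5]
width: 0.109
gripper_force: 40.0
```

Call:
move_arm([
  [0.01,0.06,0,0,0,0.02],
  [0.03,0.12,0,0,0,0.03],
  [0.05,0.18,0,0,0,0.03],
  [0.07,0.24,0,0,0,0.03],
  [0.09,0.3,0,0,0,0.03],
])

```text
clock: 3.9
position: [0.4835, 0.1125, 0.2884]
ee_rot: [2.181, 2.261, 0.001]
force: [1.0, -0.4, -0.8]
width: 0.108
gripper_force: 40.0
```

```bash
cat >> h.py <<'E'
def rack(tag,rough=(.5655,.2198)):
    p,d=snap('top',tag); r,n=rackfit(cloud('top',d),rough); print('rack',np.round(r[0],1),np.round(r[1],1),round(r[2],2),n)
E
python3 -c "
from h import *
rel(.5143,.2552,.290,1.84); rack('t2')"
```

```text
t 3.90 pos [0.4835 0.1125 0.2884] closing yaw 2.07 tilt [ 6.e-04  3.e-04 -1.e+00] F [ 1.  -0.4 -0.8] w 0.108 g 40.0
REL [0.041  0.1903 0.0021] turn [-0.0003  0.0006 -0.0039]
rack [613.2 192.2] [218.7 123.4] 54.9 164
```

View pics/t2.png

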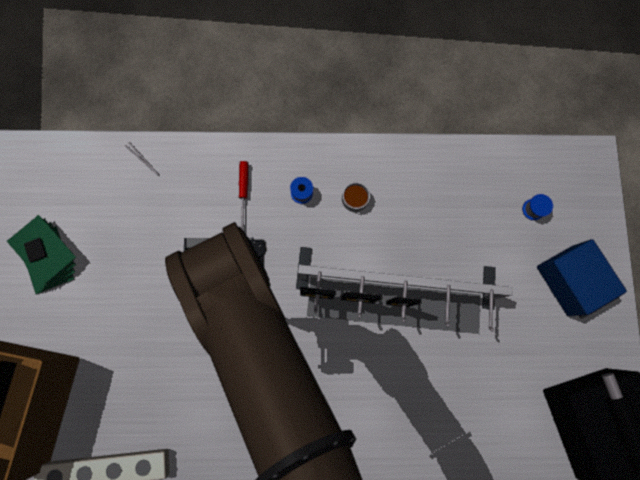

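The arm covers the rack here. Its visible corner at (185,238) has not moved. I'll check it in the scene view by template matching.

```bash
cat >> h.py <<'E'
def rackcheck(tag,ref='scene0'):
    p,d=snap('scene',tag); a=cv2.imread(f'pics/{ref}.png')[255:295,380:475]; g=cv2.imread(f'pics/{tag}.png')
    m=cv2.matchTemplate(g,a,cv2.TM_CCOEFF_NORMED); _,s,_,l=cv2.minMaxLoc(m); print('rack shift px',l[0]-380,l[1]-255,'score %.3f'%s)
E
python3 -c "
from h import *
rackcheck('s2')"
```

```text
rack shift px 0 0 score 0.997
```

Call:
move_arm([
  [0.013,0.06,0,0,0,0],
  [0.026,0.12,0,0,0,0],
  [0.041,0.17,0,0,0,0],
  [0.041,0.19,0,0,0,-0.004],
  [0.041,0.19,0,0,0,-0.004],
])

```text
clock: 4.5
position: [0.513, 0.2561, 0.2878]
ee_rot: [-2.179, -2.26, -0.001]
force: [0.5, -0.4, -1.2]
width: 0.103
gripper_force: 40.0
```

```bash
python3 -c "
from h import *
rel(.5143,.2552,.175,1.84);snap('wrist','w2')"
```

```text
t 4.50 pos [0.513  0.2561 0.2878] closing yaw 2.09 tilt [-0.0014  0.0019 -1.    ] F [ 0.5 -0.4 -1.2] w 0.103 g 40.0
REL [ 0.0017 -0.0012 -0.1504] turn [-0.0018 -0.0013 -0.0042]
```

View pics/w2.png

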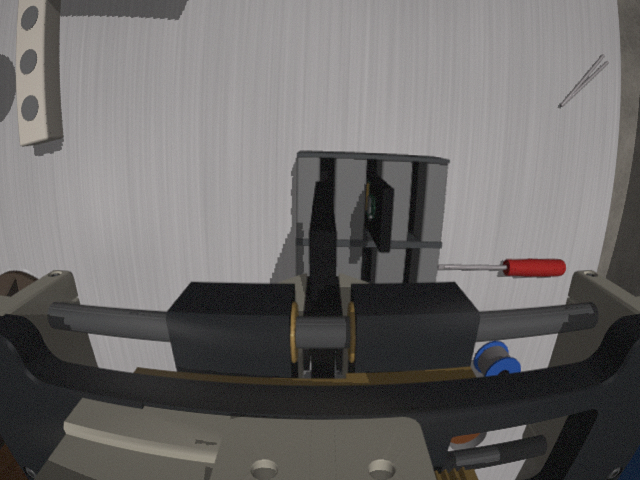

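The dark slot 1 strip at (328,165) lines up with the held board, which runs up to (325,185). Board6 is in slot 2 at (380,210). I'll lower to just above the rack and compare in a crop.

Call:
move_arm([
  [0.001,-0.001,-0.06,0,0,-0.004],
  [0.001,-0.001,-0.11,0,0,-0.004],
  [0.001,-0.001,-0.145,0,0,-0.004],
  [0.001,-0.001,-0.15,0,0,-0.004],
  [0.001,-0.001,-0.15,0,0,-0.004],
])

```text
clock: 5.05
position: [0.5147, 0.2508, 0.1759]
ee_rot: [2.191, 2.251, -0.002]
force: [0.5, -0.8, -1.1]
width: 0.109
gripper_force: 40.0
```

```bash
cat >> h.py <<'E'
def wproj(P):
    s=readout.observe(); c=calibration('wrist'); M=R.from_rotvec(s['ee_rot']).as_matrix()
    t=(np.atleast_2d(P)-s['position'])@M; m=np.array(c['mount']); q=(t-m[:3,3])@m[:3,:3]
    th=np.arctan2(np.hypot(q[:,0],q[:,1]),q[:,2]); k=c['fx']*th/np.hypot(q[:,0],q[:,1])
    return np.stack([c['cx']+k*q[:,0],c['cy']+k*q[:,1]],-1).round(1)
def rk(cx,cy,yaw,pts):
    a=np.radians(yaw); pts=np.atleast_2d(pts); return np.c_[cx+pts[:,0]*np.cos(a)-pts[:,1]*np.sin(a),cy+pts[:,0]*np.sin(a)+pts[:,1]*np.cos(a),pts[:,2]]
E
python3 -c "
from h import *
rel(.5143,.2552,.112,1.84)
print(wproj(rk(.5655,.2198,1.84,[[-83,86,55],[83,86,55],[-58,82,52],[-42,82,52],[-58,0,52]]*np.array([[.001]*3]))))
p,d=snap('wrist','w3');cv2.imwrite('pics/w3c.png',cv2.resize(p[60:310,200:520,::-1],(768,600)))"
```

```text
t 5.05 pos [0.5147 0.2508 0.1759] closing yaw 1.53 tilt [-6.e-04 -9.e-04 -1.e+00] F [ 0.5 -0.8 -1.1] w 0.109 g 40.0
REL [-0.0005  0.0059 -0.0852] turn [ 0.0008 -0.0006  0.0051]
[[278.8 160.2]
 [488.2 163.7]
 [312.1 164.6]
 [333.1 164.5]
 [313.4 266.2]]
```

View pics/w3c.png

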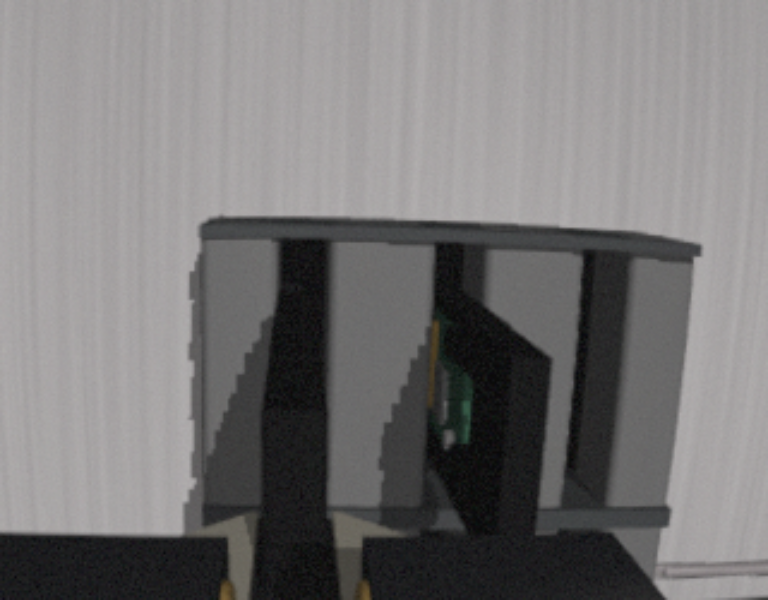

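The slot's far end is at crop (304,238) and the column wall at crop v≈516. Relative to the board, the slot lies about 2.5 mm further in +x and 8 mm in +y. I'll hold, re-read and measure again.

Call:
move_arm([
  [0,0,0,0,0,0],
  [0,0,0,0,0,0],
  [0,0,0,0,0,0],
])

```text
clock: 5.4
position: [0.5149, 0.2523, 0.1768]
ee_rot: [2.19, 2.252, 0.002]
force: [-0.6, 0.5, -1.5]
width: 0.107
gripper_force: 40.0
```

```bash
python3 -c "
from h import *
rackcheck('s3')
for i in range(3):
    rel(.5143,.2552,.112,1.84); get_image('wrist')
p,d=snap('wrist','w4')
g=cv2.cvtColor(p,cv2.COLOR_RGB2GRAY).astype(int)
print('u240 col',g[140:175,300]); print('col u300',g[258:290,300]); print('row165',g[165,280:350])
q,e=np.load('pics/w3.npy'),d
print(wproj(rk(.5655,.2198,1.84,[[-83,86,55],[83,86,55],[-58,82,52],[-42,82,52],[-58,0,52]]*np.array([[.001]*3]))))
"
```

```text
rack shift px 0 0 score 0.997
t 5.45 pos [0.5147 0.2523 0.1766] closing yaw 1.61 tilt [ 1.2e-03  4.0e-04 -1.0e+00] F [ 0.8 -0.9 -1.8] w 0.104 g 40.0
REL [-0.0006  0.0039 -0.0861] turn [-0.0004  0.0011  0.0039]
t 5.50 pos [0.5146 0.2522 0.1763] closing yaw 1.61 tilt [ 8.e-04  3.e-04 -1.e+00] F [-0.4  0.2 -1.2] w 0.103 g 40.0
REL [-0.0004  0.004  -0.0858] turn [-0.0003  0.0008  0.0039]
t 5.55 pos [0.5145 0.2522 0.1762] closing yaw 1.61 tilt [ 6.e-04  2.e-04 -1.e+00] F [-0.4  0.1 -1.3] w 0.110 g 40.0
REL [-0.0003  0.0041 -0.0856] turn [-0.0002  0.0005  0.0038]
u240 col [164 165 165 163 167 164 163 163 164 164 165 126  79  62  62  68  74  73
  74  75  70  65 106 110 109 106 106 108 110 106 107 108 104 106 108]
col u300 [ 65  60  63  61  63  61  57  61  61  63  60  65  63  53  47  42  53  71
  68  71  70  68  71  70  75  70  81 102 101 101 102 100]
row165 [162 165 163 130  95  87 100 105 104 106 109 104 106 109 108 106 111 108
 106 106 106 103 107 109 107 110 111 108 110 109 106 109 107 103  93  79
  53  33  24  27  18  21  12  11  13  24  10  27  17  20  26  22  18  10
  20  32  36  54  73  91  98 110 109 108 107 109 107 107 110 111]
[[279.1 162. ]
 [488.1 165.6]
 [312.3 166.4]
 [333.3 166.3]
 [313.4 267.8]]
```

Relative to the hand, the slot centre is about 2.8 mm off in +x and 6 mm in +y. I'll shift, then enter the slot and watch the force.

Call:
move_arm([
  [0.003,0.0075,0,0,0,0.004],
  [0.003,0.0075,-0.01,0,0,0.004],
  [0.003,0.0075,-0.025,0,0,0.004],
  [0.003,0.0075,-0.042,0,0,0.004],
  [0.003,0.0075,-0.042,0,0,0.004],
])

```text
clock: 6.15
position: [0.5154, 0.2565, 0.1416]
ee_rot: [-2.185, -2.256, 0.006]
force: [-0.7, 0.5, -1.0]
width: 0.106
gripper_force: 40.0
```

```bash
python3 -c "
from h import *
rel(.5143,.2552,.115,1.84);p,d=snap('wrist','w5');cv2.imwrite('pics/w5c.png',cv2.resize(p[60:310,200:520,::-1],(768,600)))"
```

```text
t 6.15 pos [0.5154 0.2565 0.1416] closing yaw 1.85 tilt [-0.0036 -0.0022 -1.    ] F [-0.7  0.5 -1. ] w 0.106 g 40.0
REL [-0.0015 -0.0017 -0.0355] turn [ 0.0021 -0.0034 -0.0001]
```

View pics/w5c.png

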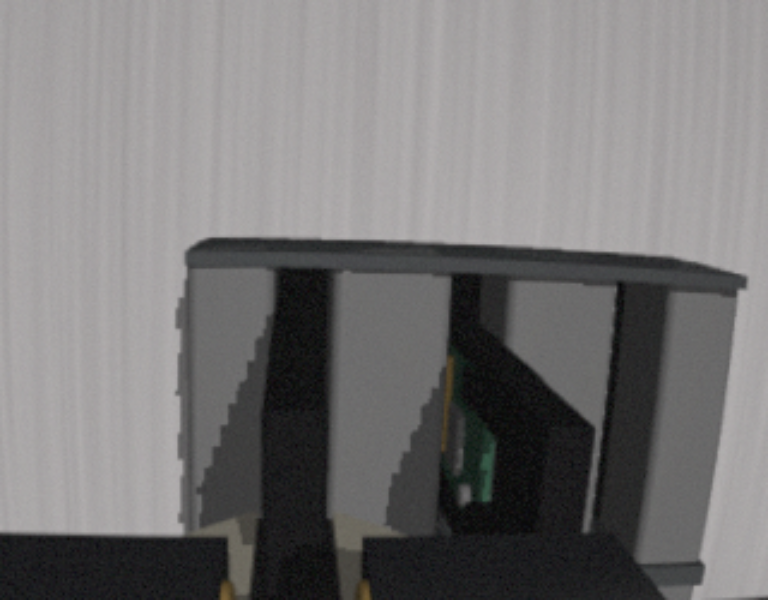

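The board is in the slot at crop (300,300) with no contact force, and sits slightly left of centre. I'll nudge +1.5 mm in x and seat it.

Call:
move_arm([
  [0.002,0,-0.01,0,0,0],
  [0.002,0,-0.02,0,0,0],
  [0.002,0,-0.03,0,0,0],
  [0.002,0,-0.036,0,0,0],
  [0.002,0,-0.036,0,0,0],
])

```text
clock: 6.7
position: [0.5178, 0.2574, 0.1165]
ee_rot: [-2.185, -2.257, 0.002]
force: [0.5, 0.0, -2.1]
width: 0.107
gripper_force: 40.0
```

```bash
python3 -c "
from h import *
rel(.5143,.2552,.115,1.84)"
```

```text
t 6.70 pos [0.5178 0.2574 0.1165] closing yaw 1.86 tilt [-1.1e-03 -6.0e-04 -1.0e+00] F [ 0.5  0.  -2.1] w 0.107 g 40.0
REL [-0.0046 -0.0029 -0.002 ] turn [ 0.0006 -0.001  -0.0003]
```

Call:
move_arm([
  [0,0,-0.004,0,0,0],
  [0,0,-0.004,0,0,0],
])

```text
clock: 6.9
position: [0.5185, 0.258, 0.1145]
ee_rot: [2.185, 2.257, 0.001]
force: [-0.1, 0.6, -1.1]
width: 0.109
gripper_force: 40.0
```

Call:
move_arm([
  [0,0,0,0,0,0],
  [0,0,0,0,0,0],
  [0,0,0,0,0,0],
  [0,0,0.03,0,0,0],
  [0,0,0.09,0,0,0],
], claw=-0.35)

```text
clock: 7.4
position: [0.5165, 0.2561, 0.1796]
ee_rot: [-2.184, -2.256, 0.009]
force: [1.0, -0.6, -0.1]
width: 0.325
gripper_force: 0.0
```

Call:
move_arm([
  [0,0,0.02,0,0,0],
  [0.05,0,0.02,0,0,0],
  [0.067,0.001,0.02,0,0,0],
  [0.067,0.001,0.02,0,0,0],
])

```text
clock: 7.8
position: [0.5702, 0.2577, 0.1964]
ee_rot: [2.188, 2.254, 0.001]
force: [-0.2, 0.2, -0.0]
width: 0.33
gripper_force: 0.0
```

```bash
python3 -c "
from h import *
rel(.567,.258,.113,1.84);p,d=snap('wrist','w6');cv2.imwrite('pics/w6c.png',cv2.resize(p[60:390,160:480,::-1],(640,580)))"
```

```text
t 7.80 pos [0.5702 0.2577 0.1964] closing yaw 1.71 tilt [ 7.e-04  1.e-04 -1.e+00] F [-0.2  0.2 -0. ] w 0.330 g 0.0
REL [-0.0043  0.0004 -0.1112] turn [-0.0001  0.0006  0.0021]
```

View pics/w6c.png

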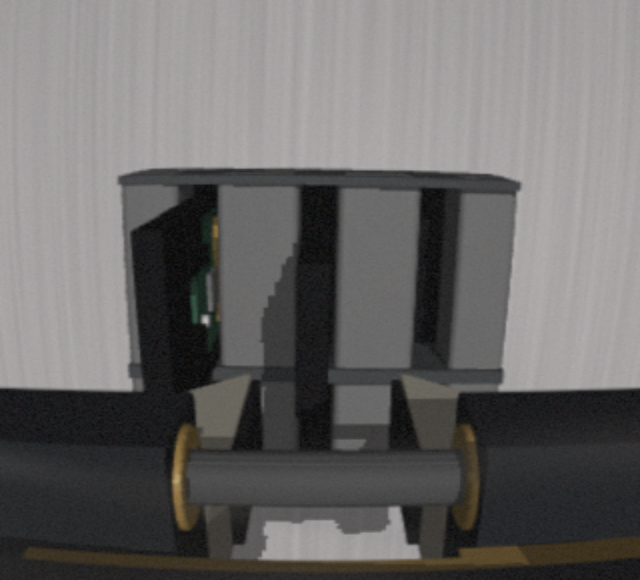

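Board1 is seated in slot 1 (crop 165,290). Board6 is between the fingers at crop (316,300), 2.5 mm off-centre. I'll grasp it.

Call:
move_arm([
  [-0.004,0.002,-0.05,0,0,0],
  [-0.004,0.002,-0.09,0,0,0],
  [-0.004,0.002,-0.108,0,0,0],
  [-0.004,0.002,-0.108,0,0,0],
  [-0.004,0.002,-0.108,0,0,0],
])

```text
clock: 8.35
position: [0.5655, 0.2605, 0.1168]
ee_rot: [2.185, 2.257, 0.001]
force: [0.6, 0.9, 1.2]
width: 0.325
gripper_force: 0.0
```

Call:
move_arm([
  [0,0,0,0,0,0],
  [0,0,0,0,0,0],
  [0,0,0,0,0,0],
  [0,0,0,0,0,0],
  [0,0,0,0,0,0],
], claw=-1)

```text
clock: 8.85
position: [0.566, 0.2602, 0.1167]
ee_rot: [2.185, 2.256, 0.002]
force: [-0.3, -1.3, 5.4]
width: 0.107
gripper_force: 40.0
```

```bash
python3 -c "
from h import *
rel(.567,.258,.235,1.84)"
```

```text
t 8.85 pos [0.566  0.2602 0.1167] closing yaw 1.84 tilt [ 1.5e-03  6.0e-04 -1.0e+00] F [-0.3 -1.3  5.4] w 0.107 g 40.0
REL [ 0.0014 -0.003   0.1577] turn [-0.0005  0.0014 -0.    ]
```

Call:
move_arm([
  [0,0,0.04,0,0,0],
  [0,0,0.08,0,0,0],
  [0.002,-0.05,0.09,0,0,0],
  [0.004,-0.1,0.09,0,0,0],
  [0.004,-0.1155,0.09,0,0,0],
])

```text
clock: 9.35
position: [0.5691, 0.1681, 0.1831]
ee_rot: [2.189, 2.25, -0.004]
force: [0.4, -2.4, -1.5]
width: 0.111
gripper_force: 40.0
```

Call:
move_arm([
  [0,0,-0.006,0,0,0],
  [0,0,-0.006,0,0,0],
  [0,0,-0.006,0,0,0],
])

```text
clock: 9.65
position: [0.5679, 0.175, 0.1785]
ee_rot: [-2.182, -2.258, -0.0]
force: [-0.4, 0.6, -1.3]
width: 0.109
gripper_force: 40.0
```

```bash
cat >> h.py <<'E'
def rays(pts,zw):
    # wrist pixels -> world xy on plane z=zw (arm coordinates)
    s=readout.observe(); c=calibration('wrist'); M=R.from_rotvec(s['ee_rot']).as_matrix(); m=np.array(c['mount'])
    o=s['position']+M@m[:3,3]; out=[]
    for u,v in pts:
        du,dv=u-c['cx'],v-c['cy']; r=np.hypot(du,dv); th=r/c['fx']
        d=M@m[:3,:3]@np.array([np.sin(th)*du/r,np.sin(th)*dv/r,np.cos(th)]); out.append((o+d*(zw-o[2])/d[2])[:2])
    return np.array(out).round(4)
E
python3 -c "
from h import *
rel(.5694,.1735,.178,1.84);p,d=snap('wrist','w7');cv2.imwrite('pics/w7c.png',cv2.resize(p[60:310,200:520,::-1],(768,600)))
rackcheck('s4')"
```

```text
t 9.65 pos [0.5679 0.175  0.1785] closing yaw 1.96 tilt [-7.e-04  9.e-04 -1.e+00] F [-0.4  0.6 -1.3] w 0.109 g 40.0
REL [ 0.002  -0.0019 -0.0007] turn [-0.0009 -0.0007 -0.002 ]
rack shift px 0 0 score 0.988
```

View pics/w7c.png

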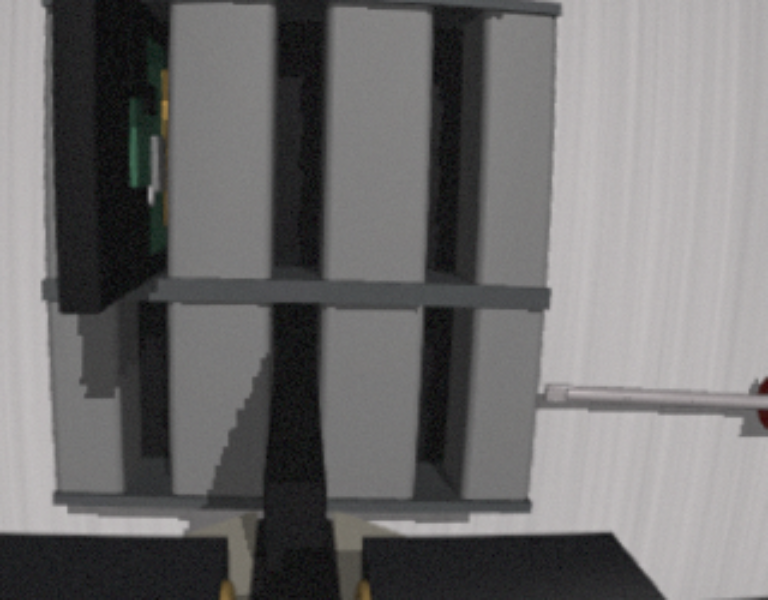

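```bash
python3 -c "
from h import *
o=rays([(323.7,187),(323.7,265),(323.7,270.5)],.055);print(o)
a=np.radians(1.84);print('rack cy est',o[:,1]-np.array([-.015,-.082,-.086])*np.cos(a), 'slot x',o[:,0])
s=readout.observe();print(s['position'], 'want tcp y',(o[:,1]-np.array([-.015,-.082,-.086])).mean()-.0485)"
```

```text
[[0.5673 0.2072]
 [0.5695 0.1436]
 [0.5697 0.1388]]
rack cy est [0.22219227 0.22555772 0.22475566] slot x [0.5673 0.5695 0.5697]
[0.56803886 0.17490875 0.17871857] want tcp y 0.17570000000000002
```

The wrist view puts the hand within 1 mm of narrow slot 2 (crop 297,400). I'll lower the board.

Call:
move_arm([
  [0.001,0.001,-0.02,0,0,-0.001],
  [0.001,0.001,-0.04,0,0,-0.001],
  [0.001,0.001,-0.06,0,0,-0.001],
  [0.001,0.001,-0.08,0,0,-0.001],
  [0.001,0.001,-0.08,0,0,-0.001],
])

```text
clock: 10.25
position: [0.5686, 0.1738, 0.1165]
ee_rot: [-2.186, -2.255, 0.003]
force: [-0.7, -1.1, -0.8]
width: 0.107
gripper_force: 40.0
```

Call:
move_arm([
  [0,0,0,0,0,0],
  [0,0,0,0,0,0],
])

```text
clock: 10.45
position: [0.569, 0.174, 0.1185]
ee_rot: [-2.186, -2.256, 0.001]
force: [-0.5, 0.5, -0.4]
width: 0.106
gripper_force: 40.0
```

Call:
move_arm([
  [0,0,0,0,0,0],
  [0,0,0,0,0,0],
  [0,0,0,0,0,0],
  [0,0,0.04,0,0,0],
  [0,0,0.1,0,0,0],
], claw=-0.35)

```text
clock: 10.95
position: [0.5676, 0.1731, 0.1924]
ee_rot: [-2.185, -2.254, 0.007]
force: [1.6, -0.7, 0.5]
width: 0.322
gripper_force: 0.0
```

Call:
move_arm([
  [0,-0.02,0.06,0,0,-0.02],
  [-0.02,-0.08,0.075,0,0,-0.05],
  [-0.04,-0.14,0.075,0,0,-0.08],
  [-0.06,-0.2,0.075,0,0,-0.11],
  [-0.085,-0.26,0.075,0,0,-0.127],
])

```text
clock: 11.45
position: [0.505, -0.0227, 0.2505]
ee_rot: [2.332, 2.103, 0.001]
force: [0.9, -1.1, -0.5]
width: 0.326
gripper_force: 0.0
```

Call:
move_arm([
  [0,0,0,0,0,0],
  [0,0,0,0,0,0],
  [0,0,0,0,0,0],
])

```text
clock: 11.75
position: [0.5058, -0.0196, 0.2504]
ee_rot: [2.33, 2.107, 0.002]
force: [0.7, 0.6, -0.2]
width: 0.325
gripper_force: 0.0
```

```bash
python3 -c "
from h import *
rel(.5054,-.0214,.145,-5.8)
rackcheck('s5')
print(wproj([[.5054,-.0214,.179],[.5014,-.0604,.179],[.5094,.0184,.179]]))
p,d=snap('wrist','w8');g=cv2.cvtColor(p,cv2.COLOR_RGB2GRAY)
for v in(220,240,260): 
  r=np.where(g[v,300:350]<45)[0]+300; print(v,r.min() if len(r) else 0,r.max() if len(r) else 0)
c=g[150:310,322]; print((np.where(c<45)[0]+150)[[0,-1]])"
```

```text
t 11.75 pos [ 0.5058 -0.0196  0.2504] closing yaw -5.74 tilt [ 1.e-03  7.e-04 -1.e+00] F [ 0.7  0.6 -0.2] w 0.325 g 0.0
REL [-0.0006 -0.0024 -0.1406] turn [-0.0006  0.0009 -0.0009]
rack shift px 0 0 score 0.988
[[322.8 251.1]
 [322.7 305. ]
 [322.8 190.4]]
220 316 331
240 316 331
260 316 331
[170 309]
```

Call:
move_arm([
  [0,-0.002,-0.065,0,0,0],
  [0,-0.002,-0.11,0,0,0],
  [0,-0.002,-0.138,0,0,0],
  [0,-0.002,-0.138,0,0,0],
])

```text
clock: 12.25
position: [0.5037, -0.0212, 0.1439]
ee_rot: [-2.326, -2.106, 0.005]
force: [-0.4, -0.3, 0.6]
width: 0.321
gripper_force: 0.0
```

Call:
move_arm([
  [0,0,0,0,0,0],
  [0,0,0,0,0,0],
  [0,0,0,0,0,0],
  [0,0,0,0,0,0],
  [0,0,0,0,0,0],
], claw=-1)

```text
clock: 12.75
position: [0.5064, -0.0222, 0.1477]
ee_rot: [2.33, 2.105, 0.003]
force: [-0.3, 0.3, 6.3]
width: 0.105
gripper_force: 40.0
```

Call:
move_arm([
  [0,0,0.01,0,0,0],
  [0,0,0.02,0,0,0],
  [0,0,0.02,0,0,0],
  [0,0,0.02,0,0,0],
])

```text
clock: 13.15
position: [0.5055, -0.0226, 0.1618]
ee_rot: [2.331, 2.105, 0.0]
force: [-0.2, 0.2, -1.2]
width: 0.107
gripper_force: 40.0
```

Call:
move_arm([
  [-0.04,0.004,0,0,0,0],
  [-0.08,0.008,0,0,0,0],
  [-0.11,0.011,0,0,0,0],
  [-0.11,0.011,0.01,0,0,0],
  [-0.11,0.011,0.07,0,0,0],
])

```text
clock: 13.65
position: [0.4198, -0.0148, 0.2115]
ee_rot: [-2.327, -2.102, 0.009]
force: [0.5, -0.8, -1.0]
width: 0.106
gripper_force: 40.0
```

Call:
move_arm([
  [0,0.01,0.06,0,0,0.02],
  [0.01,0.06,0.09,0,0,0.05],
  [0.03,0.12,0.094,0,0,0.08],
  [0.06,0.18,0.094,0,0,0.11],
  [0.09,0.24,0.094,0,0,0.127],
])

```text
clock: 14.15
position: [0.4915, 0.1666, 0.2852]
ee_rot: [2.186, 2.254, 0.002]
force: [1.9, -1.2, -0.7]
width: 0.105
gripper_force: 40.0
```

Call:
move_arm([
  [0.03,0.05,0,0,0,0],
  [0.07,0.1,0,0,0,0],
  [0.1,0.127,0,0,0,0],
  [0.1,0.127,0,0,0,0],
  [0.1,0.127,0,0,0,0],
])

```text
clock: 14.65
position: [0.5653, 0.2609, 0.2837]
ee_rot: [-2.185, -2.256, 0.002]
force: [-0.5, -0.1, -0.8]
width: 0.107
gripper_force: 40.0
```

```bash
python3 -c "
from h import *
rel(.5663,.261,.178,1.84)
rackcheck('s6')"
```

```text
t 14.65 pos [0.5653 0.2609 0.2837] closing yaw 1.82 tilt [-0.0015 -0.     -1.    ] F [-0.5 -0.1 -0.8] w 0.107 g 40.0
REL [ 1.40e-03  1.00e-04 -1.41e-01] turn [ 0.     -0.0014  0.0003]
rack shift px 0 0 score 0.983
```

Call:
move_arm([
  [0.001,0,-0.06,0,0,0],
  [0.001,0,-0.11,0,0,0],
  [0.001,0,-0.14,0,0,0],
  [0.001,0,-0.14,0,0,0],
  [0.001,0,-0.14,0,0,0],
])

```text
clock: 15.2
position: [0.566, 0.2598, 0.1806]
ee_rot: [2.187, 2.255, 0.001]
force: [0.8, 0.2, -0.5]
width: 0.101
gripper_force: 40.0
```

```bash
cat >> h.py <<'E'
def slot(tag,sx,sy_end,c=(.5675,.224)):
    # numeric check of the slot end nearest +y: profile across slot just inside its end, and along y beside it
    p,_=snap('wrist',tag); g=cv2.cvtColor(p,cv2.COLOR_RGB2GRAY).astype(int)
    q=wproj(rk(*c,1.84,np.array([[sx,sy_end-6,52],[sx-8,sy_end-6,52],[sx+8,sy_end-6,52],[sx-16,sy_end,55]])*.001))
    u,v=q[0].round().astype(int); print('pred',q.tolist()); print('row',v,'from',u-22,g[v-1:v+2,u-22:u+23].mean(0).astype(int))
    u,v=q[3].round().astype(int); print('col',u,'from',v-16,g[v-16:v+17,u-1:u+2].mean(1).astype(int))
E
python3 -c "
from h import *
rel(.5663,.261,.1155,1.84)
slot('w9',0,82)"
```

```text
t 15.20 pos [0.566  0.2598 0.1806] closing yaw 1.74 tilt [ 5.e-04 -0.e+00 -1.e+00] F [ 0.8  0.2 -0.5] w 0.101 g 40.0
REL [ 0.0004  0.0015 -0.0868] turn [0.     0.0005 0.0017]
pred [[322.4, 176.8], [312.1, 176.8], [332.7, 176.8], [301.6, 169.6]]
row 177 from 300 [107 107 107 106 107 107 105 105 106 104 100  96  84  52  28  20  19  18
  21  14  21  22  13  19  19  20  16  13  21  16  19  16  26  43  59  77
  92 103 106 107 106 107 107 105 105]
col 302 from 154 [165 164 163 166 156 113  44  41  45  50  63  67  71  72  71  67  84 108
 106 105 107 105 106 106 107 106 107 107 106 106 106 107 106]
```

Call:
move_arm([
  [0.001,0.0015,-0.02,0,0,0.001],
  [0.001,0.0015,-0.04,0,0,0.001],
  [0.001,0.0015,-0.06,0,0,0.001],
  [0.001,0.0015,-0.08,0,0,0.001],
  [0.001,0.0015,-0.086,0,0,0.001],
])

```text
clock: 15.75
position: [0.5667, 0.2612, 0.1146]
ee_rot: [2.185, 2.256, -0.002]
force: [-7.1, -9.3, 41.1]
width: 0.106
gripper_force: 40.1
```

Call:
move_arm([
  [0,0,0,0,0,0],
  [0,0,0,0,0,0],
])

```text
clock: 15.95
position: [0.5668, 0.2615, 0.1148]
ee_rot: [2.185, 2.257, -0.0]
force: [-0.8, -1.2, 4.0]
width: 0.104
gripper_force: 40.0
```

Call:
move_arm([
  [0,0,0,0,0,0],
  [0,0,0,0,0,0],
  [0,0,0,0,0,0],
  [0,0,0.04,0,0,0],
  [0,0,0.1,0,0,0],
], claw=-0.35)

```text
clock: 16.45
position: [0.5652, 0.2605, 0.1881]
ee_rot: [-2.184, -2.256, 0.008]
force: [0.9, 0.3, -0.3]
width: 0.324
gripper_force: 0.0
```

Call:
move_arm([
  [0,-0.02,0.05,0,0,-0.02],
  [-0.01,-0.08,0.08,0,0,-0.05],
  [-0.02,-0.14,0.08,0,0,-0.08],
  [-0.04,-0.2,0.08,0,0,-0.11],
  [-0.06,-0.26,0.08,0,0,-0.127],
])

```text
clock: 16.95
position: [0.521, 0.065, 0.2501]
ee_rot: [2.332, 2.105, 0.001]
force: [0.6, -0.4, -0.4]
width: 0.324
gripper_force: 0.0
```

Call:
move_arm([
  [-0.01,-0.06,0,0,0,0],
  [-0.02,-0.12,0,0,0,0],
  [-0.03,-0.18,0,0,0,0],
  [-0.036,-0.24,0,0,0,0],
  [-0.036,-0.249,0,0,0,0],
])

```text
clock: 17.45
position: [0.4934, -0.1267, 0.2495]
ee_rot: [2.338, 2.096, -0.004]
force: [-0.1, 0.4, 1.0]
width: 0.327
gripper_force: 0.0
```

```bash
cat >> h.py <<'E'
def over(tag):
    p,d=snap('wrist',tag);g=cv2.cvtColor(p,cv2.COLOR_RGB2GRAY)
    for v in(240,260):
        r=np.where(g[v,300:350]<45)[0]+300; print(v,r.min() if len(r) else 0,r.max() if len(r) else 0)
E
python3 -c "
from h import *
rel(.4955,-.1206,.145,-5.8)
over('w10'); rackcheck('s7');rack('t7')"
```

```text
t 17.45 pos [ 0.4934 -0.1267  0.2495] closing yaw -6.24 tilt [-0.0012 -0.0026 -1.    ] F [-0.1  0.4  1. ] w 0.327 g 0.0
REL [ 0.0029  0.0082 -0.1394] turn [ 0.0025 -0.0011  0.0074]
240 319 333
260 319 333
rack shift px 0 0 score 0.988
rack [523.8 196.4] [126.6 212.8] 50.58 2933
```

Call:
move_arm([
  [0.001,0,0,0,0,0],
  [0.001,0,-0.06,0,0,0],
  [0.001,0,-0.11,0,0,0],
  [0.001,0,-0.136,0,0,0],
  [0.001,0,-0.136,0,0,0],
])

```text
clock: 18.1
position: [0.4938, -0.1181, 0.1457]
ee_rot: [-2.324, -2.108, 0.003]
force: [-0.4, 0.2, 0.5]
width: 0.324
gripper_force: 0.0
```

Call:
move_arm([
  [0,0,0,0,0,0],
  [0,0,0,0,0,0],
  [0,0,0,0,0,0],
  [0,0,0,0,0,0],
  [0,0,0,0,0,0],
], claw=-1)

```text
clock: 18.6
position: [0.4963, -0.12, 0.1492]
ee_rot: [2.329, 2.106, 0.002]
force: [-0.6, 1.8, 6.7]
width: 0.104
gripper_force: 40.0
```

Call:
move_arm([
  [0,0,0.01,0,0,0],
  [0,0,0.02,0,0,0],
  [0,0,0.02,0,0,0],
  [0,0,0.02,0,0,0],
])

```text
clock: 19.0
position: [0.4954, -0.1203, 0.1633]
ee_rot: [2.33, 2.106, 0.0]
force: [-0.8, -0.4, -1.7]
width: 0.105
gripper_force: 40.0
```

Call:
move_arm([
  [-0.04,0.004,0,0,0,0],
  [-0.08,0.008,0,0,0,0],
  [-0.11,0.011,0,0,0,0],
  [-0.11,0.011,0.01,0,0,0],
  [-0.11,0.011,0.07,0,0,0],
])

```text
clock: 19.5
position: [0.4097, -0.1119, 0.213]
ee_rot: [-2.326, -2.102, 0.006]
force: [1.0, -0.8, -0.8]
width: 0.109
gripper_force: 40.0
```

Call:
move_arm([
  [0,0.01,0.06,0,0,0.02],
  [0,0.06,0.09,0,0,0.05],
  [0.02,0.12,0.093,0,0,0.08],
  [0.04,0.18,0.093,0,0,0.11],
  [0.07,0.235,0.093,0,0,0.127],
])

```text
clock: 20.0
position: [0.4658, 0.0663, 0.2862]
ee_rot: [2.183, 2.256, 0.001]
force: [0.2, -0.8, -1.0]
width: 0.105
gripper_force: 40.0
```

Call:
move_arm([
  [0.04,0.05,0,0,0,0],
  [0.08,0.1,0,0,0,0],
  [0.12,0.15,0,0,0,0],
  [0.16,0.2,0,0,0,0],
  [0.2,0.25,0,0,0,0],
])

```text
clock: 20.5
position: [0.617, 0.2534, 0.2847]
ee_rot: [2.187, 2.256, -0.001]
force: [1.0, -0.2, -0.8]
width: 0.107
gripper_force: 40.0
```

Call:
move_arm([
  [0,0.0135,0,0,0,0],
  [0,0.0135,0,0,0,0],
  [0,0.0135,0,0,0,0],
])

```text
clock: 20.8
position: [0.6152, 0.2614, 0.2851]
ee_rot: [2.185, 2.257, -0.001]
force: [0.6, 0.1, -1.1]
width: 0.107
gripper_force: 40.0
```

```bash
python3 -c "
from h import *
rel(.6163,.2626,.178,1.84)
rackcheck('s8')"
```

```text
t 20.80 pos [0.6152 0.2614 0.2851] closing yaw 1.85 tilt [-4.e-04 -7.e-04 -1.e+00] F [ 0.6  0.1 -1.1] w 0.107 g 40.0
REL [ 0.0014  0.0016 -0.1428] turn [ 0.0007 -0.0003 -0.0001]
rack shift px 0 0 score 0.950
```

Call:
move_arm([
  [0.001,0.001,-0.06,0,0,0],
  [0.001,0.001,-0.11,0,0,0],
  [0.001,0.001,-0.14,0,0,0],
  [0.001,0.001,-0.14,0,0,0],
  [0.001,0.001,-0.14,0,0,0],
])

```text
clock: 21.35
position: [0.6166, 0.2616, 0.1815]
ee_rot: [2.187, 2.255, 0.001]
force: [-0.3, -0.0, -1.3]
width: 0.102
gripper_force: 40.0
```

```bash
python3 -c "
from h import *
rel(.6163,.2626,.118,1.84)
slot('w11',50,82)"
```

```text
t 21.35 pos [0.6166 0.2616 0.1815] closing yaw 1.76 tilt [ 9.e-04 -2.e-04 -1.e+00] F [-0.3 -0.  -1.3] w 0.102 g 40.0
REL [-0.0004  0.0014 -0.0847] turn [0.0001 0.0009 0.0014]
pred [[321.7, 176.9], [311.5, 176.9], [332.0, 176.9], [301.0, 169.8]]
row 177 from 300 [109 112 113 111 113 112 112 112 111 108 103  93  61  37  24  12  21  25
  19  16  24  14  23  17  23  21  19  18  23  16  24  27  43  54  83  97
 105 111 110 111 111 111 112 112 110]
col 301 from 154 [179 180 180 180 179 170 103  52  50  55  52  63  71  73  75  73  70  64
  79 112 113 113 110 111 112 113 112 112 111 112 113 110 110]
```

Call:
move_arm([
  [0.001,0,-0.02,0,0,0.001],
  [0.001,0,-0.04,0,0,0.001],
  [0.001,0,-0.06,0,0,0.001],
  [0.001,0,-0.075,0,0,0.001],
  [0.001,0,-0.082,0,0,0.001],
])

```text
clock: 21.9
position: [0.6161, 0.2622, 0.1166]
ee_rot: [-2.183, -2.258, 0.004]
force: [1.0, 0.8, -1.6]
width: 0.105
gripper_force: 40.0
```

Call:
move_arm([
  [0,0,0,0,0,0],
  [0,0,0,0,0,0],
])

```text
clock: 22.1
position: [0.6169, 0.263, 0.1188]
ee_rot: [-2.184, -2.258, -0.0]
force: [-0.2, 0.6, -1.9]
width: 0.109
gripper_force: 40.0
```

Call:
move_arm([
  [0,0,0,0,0,0],
  [0,0,0,0,0,0],
  [0,0,0,0,0,0],
  [0,0,0.04,0,0,0],
  [0,0,0.1,0,0,0],
], claw=-0.35)

```text
clock: 22.6
position: [0.6156, 0.2615, 0.1921]
ee_rot: [-2.183, -2.257, 0.008]
force: [0.5, 0.5, 0.5]
width: 0.324
gripper_force: 0.0
```

Call:
move_arm([
  [0,-0.02,0.05,0,0,-0.02],
  [-0.02,-0.08,0.075,0,0,-0.05],
  [-0.04,-0.14,0.075,0,0,-0.08],
  [-0.06,-0.2,0.075,0,0,-0.11],
  [-0.08,-0.26,0.075,0,0,-0.127],
])

```text
clock: 23.1
position: [0.5562, 0.0661, 0.2505]
ee_rot: [2.33, 2.106, 0.001]
force: [0.1, -1.1, -0.1]
width: 0.325
gripper_force: 0.0
```

Call:
move_arm([
  [-0.02,-0.06,0,0,0,0],
  [-0.04,-0.12,0,0,0,0],
  [-0.06,-0.18,0,0,0,0],
  [-0.08,-0.24,0,0,0,0],
  [-0.095,-0.3,0,0,0,0],
])

```text
clock: 23.6
position: [0.4846, -0.1589, 0.2505]
ee_rot: [2.328, 2.107, -0.0]
force: [0.9, -0.1, -0.3]
width: 0.325
gripper_force: 0.0
```

Call:
move_arm([
  [0,-0.06,0,0,0,0],
  [0,-0.083,0,0,0,0],
  [0,-0.083,0,0,0,0],
  [0,-0.083,0,0,0,0],
  [0,-0.083,0,0,0,0],
])

```text
clock: 24.1
position: [0.4861, -0.2175, 0.2503]
ee_rot: [-2.327, -2.111, -0.001]
force: [0.8, 0.2, -0.4]
width: 0.325
gripper_force: 0.0
```

```bash
python3 -c "
from h import *
rel(.4852,-.2195,.145,-5.8)
over('w12'); rackcheck('s9')"
```

```text
t 24.10 pos [ 0.4861 -0.2175  0.2503] closing yaw -5.56 tilt [ 5.e-04  5.e-04 -1.e+00] F [ 0.8  0.2 -0.4] w 0.325 g 0.0
REL [-0.0012 -0.0026 -0.1404] turn [-0.0005  0.0005 -0.004 ]
240 316 330
260 315 329
rack shift px 0 0 score 0.853
```

Call:
move_arm([
  [0,-0.001,-0.06,0,0,-0.002],
  [0,-0.001,-0.11,0,0,-0.002],
  [0,-0.001,-0.138,0,0,-0.002],
  [0,-0.001,-0.138,0,0,-0.002],
])

```text
clock: 24.6
position: [0.4839, -0.2188, 0.144]
ee_rot: [-2.326, -2.105, 0.003]
force: [-0.2, -0.7, 0.0]
width: 0.322
gripper_force: 0.0
```

Call:
move_arm([
  [0,0,0,0,0,0],
  [0,0,0,0,0,0],
  [0,0,0,0,0,0],
  [0,0,0,0,0,0],
  [0,0,0,0,0,0],
], claw=-1)

```text
clock: 25.1
position: [0.4865, -0.2204, 0.1478]
ee_rot: [2.33, 2.104, 0.002]
force: [-0.2, -0.2, 6.8]
width: 0.101
gripper_force: 40.0
```

Call:
move_arm([
  [0,0,0.01,0,0,0],
  [0,0,0.02,0,0,0],
  [0,0,0.02,0,0,0],
  [0,0,0.02,0,0,0],
])

```text
clock: 25.5
position: [0.4857, -0.2204, 0.1618]
ee_rot: [2.331, 2.105, 0.0]
force: [0.5, -0.7, -0.9]
width: 0.105
gripper_force: 40.0
```

```bash
python3 -c "
from h import *
snap('top','t9');snap('scene','s10')
a=cv2.imread('pics/t9.png')[215:335,160:320];b=cv2.imread('pics/s10.png')[190:310,360:520]
cv2.imwrite('pics/m.png',cv2.resize(np.hstack([a,b]),(800,300),interpolation=cv2.INTER_CUBIC))"
```

```text
(no output)
```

View pics/m.png

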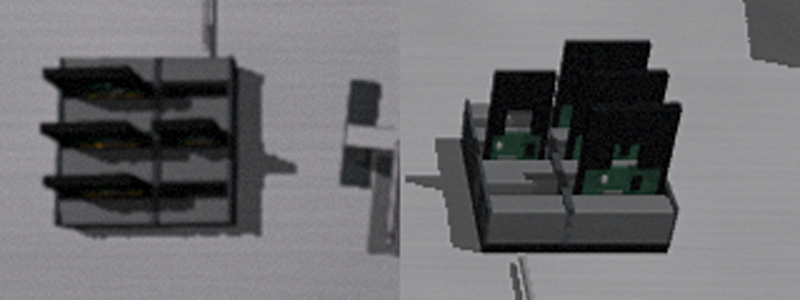

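The three wide boards stand in the long slots (left column in the crop) and board6 is in short slot 2 (190,135). The rack has not moved. The last narrow board goes to short slot 1 (195,190).

Call:
move_arm([
  [-0.04,0.004,0,0,0,0],
  [-0.08,0.008,0,0,0,0],
  [-0.11,0.011,0,0,0,0],
  [-0.11,0.011,0.01,0,0,0],
  [-0.11,0.011,0.07,0,0,0],
])

```text
clock: 26.1
position: [0.4, -0.2116, 0.2114]
ee_rot: [-2.327, -2.1, 0.004]
force: [0.4, -2.3, -0.6]
width: 0.108
gripper_force: 40.0
```

Call:
move_arm([
  [0,0.01,0.06,0,0,0.02],
  [0,0.06,0.09,0,0,0.05],
  [0.01,0.12,0.094,0,0,0.08],
  [0.03,0.18,0.094,0,0,0.11],
  [0.05,0.24,0.094,0,0,0.127],
])

```text
clock: 26.6
position: [0.4414, -0.0305, 0.2854]
ee_rot: [2.185, 2.254, 0.001]
force: [1.7, -1.1, -1.0]
width: 0.109
gripper_force: 40.0
```

Call:
move_arm([
  [0.02,0.06,0,0,0,0],
  [0.04,0.12,0,0,0,0],
  [0.06,0.18,0,0,0,0],
  [0.08,0.23,0,0,0,0],
  [0.1045,0.275,0,0,0,0],
])

```text
clock: 27.1
position: [0.5194, 0.177, 0.2847]
ee_rot: [-2.185, -2.257, -0.001]
force: [-0.2, -0.5, -1.2]
width: 0.107
gripper_force: 40.0
```

Call:
move_arm([
  [0,0,0,0,0,0],
  [0,0,-0.06,0,0,0],
  [0,0,-0.1,0,0,0],
  [0,0,-0.1,0,0,0],
  [0,0,-0.1,0,0,0],
])

```text
clock: 27.6
position: [0.5192, 0.1744, 0.2102]
ee_rot: [-2.186, -2.255, 0.0]
force: [0.3, 0.5, -0.3]
width: 0.106
gripper_force: 40.0
```

```bash
python3 -c "
from h import *
rel(.5191,.1739,.178,1.84)
rackcheck('s11','s10')"
```

```text
t 27.60 pos [0.5192 0.1744 0.2102] closing yaw 1.79 tilt [-4.e-04  3.e-04 -1.e+00] F [ 0.3  0.5 -0.3] w 0.106 g 40.0
REL [-0.0002 -0.0006 -0.0429] turn [-0.0003 -0.0004  0.0009]
rack shift px -1 -1 score 0.966
```

Call:
move_arm([
  [0,0,-0.03,0,0,0],
  [0,0,-0.043,0,0,0],
  [0,0,-0.043,0,0,0],
  [0,0,-0.043,0,0,0],
])

```text
clock: 28.05
position: [0.5195, 0.1745, 0.1784]
ee_rot: [2.186, 2.255, 0.002]
force: [-0.1, 0.6, -1.8]
width: 0.109
gripper_force: 40.0
```

```bash
python3 -c "
from h import *
rel(.5191,.1739,.117,1.84)
slot('w13',-50,-15)
cv2.imwrite('pics/w13c.png',cv2.resize(cv2.imread('pics/w13.png')[60:310,200:520],(768,600)))"
```

```text
t 28.05 pos [0.5195 0.1745 0.1784] closing yaw 1.78 tilt [ 1.e-03  4.e-04 -1.e+00] F [-0.1  0.6 -1.8] w 0.109 g 40.0
REL [-0.0005 -0.0008 -0.0818] turn [-0.0004  0.0009  0.0009]
pred [[322.2, 193.4], [311.9, 193.4], [332.5, 193.4], [301.3, 186.4]]
row 193 from 300 [ 42  29  22  24  27  26  20  21  27  23  20  24  22  17  24  25  20  20
  26  59  82  90 101 122 125 111 105 105  93  76  74  73  73  73  75  74
  74  74  75  72  74  75  74  74  74]
col 301 from 170 [18 19 19 19 22 18 21 22 21 18 20 23 29 36 49 52 50 53 66 77 59 31 30 31
 32 27 34 29 37 30 29 34 33]
```

View pics/w13c.png

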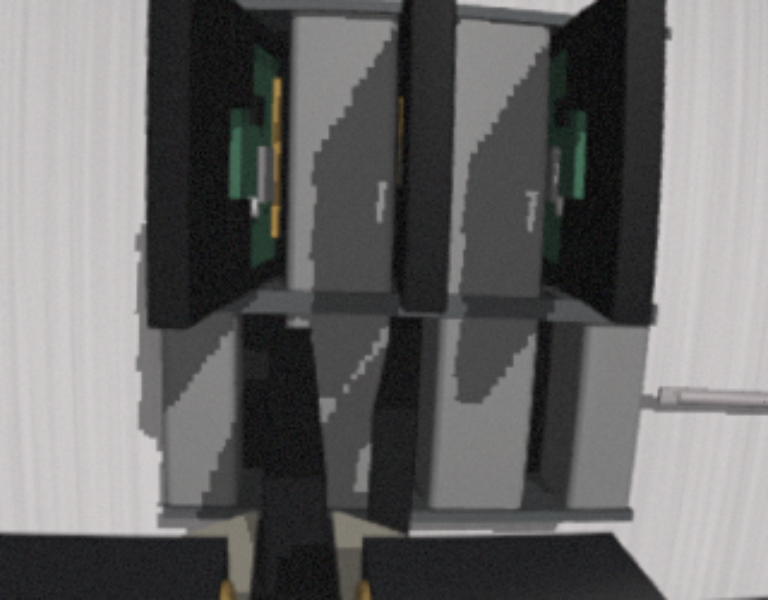

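The rack has been knocked: slot 1 is now at crop x≈240–290, while the board's bottom end is at about 295. The walls sit some 14 crop px lower than before. I'll measure the new pose from this picture.

```bash
python3 -c "
from h import *
c=lambda x,y:(200+x/2.4,60+y/2.4)
n=['s1L','s2L','s2R','s3L','s2Rb','s3Lb','outL','outR','outLb','outRb']
o=rays([c(*q) for q in[(240,330),(388,330),(440,330),(537,330),(428,500),(526,500),(163,345),(647,345),(166,500),(630,500)]],.052)
for a,b in zip(n,o):print(a,b)
print('midwall S',rays([c(270,318),c(490,320)],.055),'Swall',rays([c(165,524),c(632,519)],.055),rays([c(165,508),c(632,510)],.055))
rackcheck('s12','s10')
p,d=snap('top','t12');W=cloud('top',d);print(rackfit(W,(.556,.216),.14))"
```

```text
s1L [0.501  0.1977]
s2L [0.5492 0.1992]
s2R [0.5664 0.1999]
s3L [0.5994 0.2014]
s2Rb [0.5666 0.1405]
s3Lb [0.6017 0.1411]
outL [0.4757 0.1921]
outR [0.64   0.1983]
outLb [0.4762 0.1378]
outRb [0.6415 0.1415]
midwall S [[0.5107 0.2024]
 [0.5822 0.2044]] Swall [[0.4761 0.1301]
 [0.6422 0.1353]] [[0.4762 0.136 ]
 [0.6416 0.1388]]
rack shift px -2 -3 score 0.933
(((557.46630859375, 195.48907470703125), (151.70423889160156, 228.7802734375), 4.90224027633667), 288)
```

Call:
move_arm([
  [-0.0148,-0.0072,0,0,0,0],
  [-0.0148,-0.0072,0,0,0,0],
  [-0.0148,-0.0072,0,0,0,0],
  [-0.0148,-0.0072,0,0,0,0],
  [-0.0148,-0.0072,0,0,0,0],
])

```text
clock: 28.7
position: [0.5081, 0.1689, 0.1774]
ee_rot: [2.187, 2.256, 0.0]
force: [0.5, 0.7, -0.8]
width: 0.106
gripper_force: 40.0
```

```bash
python3 -c "
from h import *
rel(.5084,.1691,.117,1.7)
rackcheck('s13','s12')
print(wproj(rk(.557,.219,1.7,np.array([[-58,-15,52],[-42,-15,52],[-58,-40,52],[83,-86,55]])*.001)))
snap('wrist','w14')
cv2.imwrite('pics/w14c.png',cv2.resize(cv2.imread('pics/w14.png')[60:310,200:520],(768,600)))"
```

```text
t 28.70 pos [0.5081 0.1689 0.1774] closing yaw 1.79 tilt [ 2.e-04  2.e-04 -1.e+00] F [ 0.5  0.7 -0.8] w 0.106 g 40.0
REL [ 0.0004  0.0002 -0.0805] turn [-0.0002  0.0002 -0.0014]
rack shift px 0 0 score 0.998
[[313.3 184.9]
 [334.  184.9]
 [313.4 216.4]
 [477.4 270.4]]
```

View pics/w14c.png

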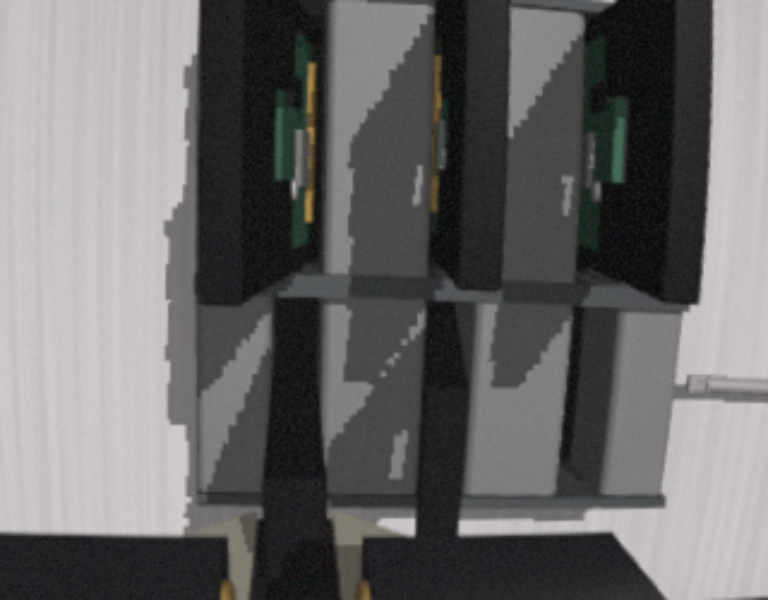

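Slot 1 (crop 273–323) is now centred on the held board, the middle wall's edge is at crop v≈300 as expected, and the rack is at rest. I'll lower and release.

Call:
move_arm([
  [0.0005,0.001,-0.02,0,0,0],
  [0.0005,0.001,-0.04,0,0,0],
  [0.0005,0.001,-0.06,0,0,0],
  [0.0005,0.001,-0.073,0,0,0],
  [0.0005,0.001,-0.08,0,0,0],
])

```text
clock: 29.3
position: [0.5076, 0.1693, 0.1156]
ee_rot: [-2.185, -2.256, 0.003]
force: [0.1, -0.8, -1.6]
width: 0.105
gripper_force: 40.0
```

Call:
move_arm([
  [0,0,0,0,0,0],
  [0,0,0,0,0,0],
])

```text
clock: 29.5
position: [0.5085, 0.1699, 0.1175]
ee_rot: [-2.186, -2.256, -0.001]
force: [0.2, 0.3, -0.0]
width: 0.105
gripper_force: 40.0
```

Call:
move_arm([
  [0,0,0,0,0,0],
  [0,0,0,0,0,0],
  [0,0,0,0,0,0],
  [0,0,0.04,0,0,0],
  [0,0,0.1,0,0,0],
], claw=-0.35)

```text
clock: 30.0
position: [0.5069, 0.1687, 0.1914]
ee_rot: [-2.185, -2.254, 0.006]
force: [1.1, 0.1, -0.3]
width: 0.324
gripper_force: 0.0
```

Call:
move_arm([
  [0,0,0.06,0,0,0],
  [-0.03,-0.05,0.1,0,0,0],
  [-0.06,-0.1,0.1,0,0,0],
  [-0.08,-0.16,0.1,0,0,0],
  [-0.1,-0.22,0.1,0,0,0],
])

```text
clock: 30.5
position: [0.4325, 0.0034, 0.2677]
ee_rot: [2.184, 2.256, 0.0]
force: [0.9, -1.5, 0.6]
width: 0.328
gripper_force: 0.0
```

Call:
move_arm([
  [-0.02,-0.06,0,0,0,0],
  [-0.04,-0.12,0,0,0,0],
  [-0.06,-0.18,0,0,0,0],
  [-0.06,-0.18,0,0,0,0],
  [-0.06,-0.18,0,0,0,0],
])

```text
clock: 31.0
position: [0.388, -0.1313, 0.2675]
ee_rot: [2.19, 2.252, -0.0]
force: [1.0, 0.9, -1.1]
width: 0.324
gripper_force: 0.0
```

```bash
python3 -c "
from h import *
np.set_printoptions(precision=4,suppress=True)
p,d=snap('top','t15');W=cloud('top',d);print(rackfit(W,(.556,.216),.14))
m=(W[...,2]>0.125)&(np.hypot(W[...,0]-.556,W[...,1]-.216)<.15)
k,l,s,c=cv2.connectedComponentsWithStats(m.astype(np.uint8))
for i in range(1,k):
    q=W[l==i]
    if len(q)>15: print(len(q),q.mean(0),np.percentile(q,[2,98],axis=0).ravel())
p,d=snap('scene','s15');W=cloud('scene',d)
m=(W[...,2]>0.125)&(np.hypot(W[...,0]-.556,W[...,1]-.216)<.15)
k,l,s,c=cv2.connectedComponentsWithStats(m.astype(np.uint8))
for i in range(1,k):
    q=W[l==i]
    if len(q)>15: print('sc',len(q),np.percentile(q,[2,98],axis=0).ravel())
a=cv2.imread('pics/t15.png')[215:335,160:320];b=cv2.imread('pics/s15.png')[190:310,360:520]
cv2.imwrite('pics/m2.png',cv2.resize(np.hstack([a,b]),(800,300),interpolation=cv2.INTER_CUBIC))"
```

```text
(((558.0134887695312, 218.29188537597656), (173.69395446777344, 169.6212921142578), 2.039196729660034), 3092)
179 [0.5923 0.2576 0.1429] [0.5879 0.2178 0.1269 0.5968 0.296  0.1498]
155 [0.5444 0.2582 0.144 ] [0.5404 0.2184 0.1285 0.5483 0.2963 0.1495]
108 [0.5401 0.1678 0.1447] [0.5345 0.1405 0.1292 0.544  0.1953 0.1489]
131 [0.5073 0.1684 0.1443] [0.5025 0.1419 0.1279 0.512  0.1959 0.1508]
184 [0.4892 0.2515 0.144 ] [0.4846 0.2126 0.1363 0.494  0.2915 0.1491]
sc 343 [0.4863 0.214  0.1256 0.4993 0.2915 0.1483]
sc 468 [0.5048 0.1416 0.1259 0.5501 0.1961 0.1496]
sc 364 [0.5425 0.2191 0.1257 0.5543 0.2967 0.1495]
sc 391 [0.5895 0.2189 0.1257 0.6024 0.2969 0.1488]
```

All five boards have their tops at about 0.145–0.149 m, so they are fully down. They are within 5 mm of their column lines and lean less than 0.15 rad, the arm is clear, and the rack is at rest.

```bash
python3 -c "
from h import *
print(ticket.sign_off())"
```

```text
the job is handed in; nothing more can be done
None
```

The job is handed in at about 31 s: by my last camera measurements, all five boards present (three full-size, two half-size including the misfiled one) are fully down in slots of their own size. The rack was knocked about 11 mm just before the last placing, so I re-measured it first; the boards lean slightly, under about 0.15 rad, and the sign-off gave no verdict.

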